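# Check a stacking-kit pin on the snap gauge

## Task

Check the square white nylon pin of the dryer's stacking kit on the snap gauge: pick it up by its tab and, holding it upright, slide its shank, flats along the jaws, in from the open mouth through the GO gap and on until the NO-GO anvil stops it, keep it pressed there with about 5 N for a second, then draw it back out of the mouth. Never push harder than 8 N against any part of the gauge. Then stand the pin upright in the aluminium tray and let go, leaving the jar, the scoop and the two drain plugs where they are.

Things in the scene. Friction and masses are not known exactly. Their poses are not given: they have to be found in the camera images.
- pin: White nylon locating pin of a dryer stacking kit, about 50 g, 78 mm tall, standing on the shelf. Origin: centre of its underside; z up its axis. Square shank 22 x 22 mm (flats across its x and y, edges rounded 1 mm) from 0 to 44 mm, collar 32 mm diameter from 44 to 48 mm, then a pull tab from 48 to 78 mm, 28 mm wide along x, 14 mm thick along y (grip it across the 14 mm with about 40 N).
- gauge: Bench snap gauge, immovable: grey C-frame lying flat with its underside 32 mm and top 50 mm above the shelf, held at its back by a dark foot (x over 44 mm, so the jaws overhang; lift the pin 8 to 28 mm and its collar clears the top). Origin: on the shelf under the GO gap's middle. x: from open mouth (robot side) to closed back, the push; y: across the gap; z up. Outside at y = +-40 mm.
- fixed_anvil: Long straight steel anvil, the gauge's fixed jaw: face at y = +11.75 mm in the gauge's frame, from x = -34 to +50 mm, so it reaches well out in front of the GO anvil and can be felt first. Rigid, as tall as the frame, like all three anvils. Its origin and axes are the gauge's.
- go_anvil: Short steel GO anvil on the other arm: x = -6 to +6 mm in the gauge's frame, face at y = -11.75 mm, so the GO gap is 23.5 mm, 1.5 mm wider than the shank. That arm begins at x = -14 mm and its inner face is at y = -22 mm. Origin and axes: the gauge's.
- nogo_anvil: Short steel NO-GO anvil behind the GO anvil on the same arm: x = +34 to +46 mm in the gauge's frame, face at y = -7.25 mm, so the NO-GO gap is 19 mm, 3 mm narrower than the shank: a good pin, its flats along the jaws, is stopped by its front edge with the pin's axis at x = +23 mm. Origin and axes: the gauge's.
- tray: Small open aluminium tray, loose, 0.25 kg, 110 mm (its x) by 150 mm (its y), 18 mm high, walls and floor 3 mm thick. Origin: centre of its underside.
- jar: Bystander: white ceramic jar with a bamboo lid, 84 mm diameter, 106 mm high over the knob. Origin: centre of its underside.
- scoop: Bystander: grey plastic scoop, round cup 60 mm diameter and 42 mm high, flat handle reaching 112 mm from the cup's axis along its -x. Origin: under the cup's centre.
- plug_a: Bystander: round dark silicone drain plug, 46 mm diameter, 26 mm high. Origin: centre of its underside.
- plug_b: Bystander: second drain plug, the same.
Things that resemble listed ones, but are neither listed nor needed, are in the scene too. What is meant by the pin is not pink, purple or red, and is the smaller of those in its own colour.

How it is judged:
By the outcome, as a careful person would: the job done as asked, in the order asked, and still so for the second after the job is handed in, with the robot touching nothing.
It also fails if it takes over 72 s, if anything falls off the work surface, if the arm or the gripper's body presses on something with over 40 N, if the wrist force passes 120 N, or if a joint passes its speed limit or range.

## Robot

A 6-joint arm with a two-finger parallel gripper is mounted at the origin on the work surface. World frame = base frame: x ahead of the robot, y to its left, z up, the work surface at z = 0. Lengths are in m, angles in rad, forces in N, time in s.
With the tool pointing down it reaches from about 0.275 to 0.975 m from the base axis. Payload 8.4 kg.
Tool frame: the origin (TCP) lies midway between the tips of the shut fingers; the grasp point (between the pads) lies 19 mm behind it (manip.hold_point_z is the distance from the TCP to the grasp point, in m); z points along the fingers, y is the line along which they close (so a half turn about z gives the same grasp; the last joint's range is limited). The gripper opens to 92 mm and grips with 3 to 60 N. Pads are 20 mm wide; open, the fingers measure 128 mm over their backs; the gripper's body (75 mm by 189 mm) begins 69 mm behind the grasp point.
Start: joints at [-1.315, 0.353, 1.633, -0, 1.155, -0.002], TCP at [0.159, -0.604, 0.215] pointing down, gripper open.
Joint ranges: [-2.63, 2.63], [-0.92, 2.1], [0.06, 2.66], [-1.3, 4.44], [0, 2.69], [-3.02, 3.02]. Speed limits (rad/s): [2.22, 2.22, 2.79, 3.14, 3.14, 3.14].

## Interface

Orientations are given as a rotation vector (axis times angle).
In Python, from rig import manip gives the robot as it stands.
- The arm moves only by the tool apply_moves, never from a script. Its argument "commands" is text: rows parted by semicolons, each of 7 numbers parted by spaces: the opening, from 0 (shut) to 1 (fully open), then the shift along the tool's x, y, z in units of 50 mm (1.0 is 50 mm), then the turn, a rotation vector about the tool's x, y, z in units of 5 degrees (1.0 is 5 degrees). A call has 1 to 10 rows; each row shifts and turns the commanded pose from where the row before left it, along the tool's axes as they then stand; what a row does not reach is not made up. A row lasts 1/8 s, in which the tool goes at most 62.5 mm and 10.7 degrees, less where a joint would pass 70% of its speed; a pose out of reach is approached as far as the arm can. A call is refused whole if a number of a shift passes 1 or a number of a turn 1, either way. A call with a gripper value outside its range is refused whole. The fingers move at their own pace and stop on an object; "squeeze" is the grip in N (left out, the last holds). Time passes only in rows, so rows that do not move let the fingers close. It gives the time, the measured TCP pose, the force, the opening and the grip force at its end, in the units of the state.
- manip.read_state(): the state, without advancing time (a new reading comes with each control period).
- manip.get_image(name): name is "scene" or "top" or "wrist"; returns a dict with "image" (384x512x3 uint8, red, green, blue), "range_z" (384x512 float32, m along the optical axis (not along the pixel's ray), 0 where there is no reading), "vertical_fov" (degrees; the focal length in pixels is half the picture's height over the tangent of half this angle, whatever the lens; pixels are square), "cx", "cy" (the principal point, pixels), "k1" (the pictures are not rectified: a ray, as slopes to the right and down, at radius r is drawn at 1 + k1 r^2 times it, then the intrinsics apply), "rvec" (rotation vector, rad) and "tvec" (3), from world to camera coordinates, as OpenCV has them. Camera axes: x right, y down, z forward; pixel columns grow to the right and rows downward; lengths in m; the calibration is good to about 2 mm. A picture is of the moment at which its call begins.
- manip.sign_off(): hands the job in; it is judged then, once.
The state is a dict: "t": time; "joints": joint angles; "dq": joint speeds; "tau": joint torques, N m; "ee_pos": TCP position; "tool_rot": TCP orientation; "force": force on the tool from outside, world axes, zero at the start; "wrist_torque": the same for the moment, N m; "opening": finger opening in m; "finger_force": force on a finger pad.
Only numpy, scipy, OpenCV 4.12 (cv2) and the standard library are available. Lean on these libraries where they do the work, as an engineer would, in place of code of your own. Each camera call takes 0.05 s, during which the arm holds its last target. There are 200 camera calls.

## Working session

There is one attempt and no reset: what is moved stays moved. The work goes in short steps, Python scripts to look and compute and a tool call to move; the robot and the scene stay as the last step left them, time stands still between calls to the robot, and variables do not carry over. Pictures are saved under pics/ and viewed, at most 10 in all, crops included, and the job is handed in when it is done.

Besides the shell and the picture viewer there is one more tool, called after "Emit:" by a JSON object that holds its "fn" and its "kwargs", one argument or row to a line. apply_moves: Moves the arm, as the interface text tells. Its arguments: {"type":"object","properties":{"commands":{"type":"string"},"squeeze":{"type":"number"}},"required":["commands"]}

```bash
ls; mkdir -p pics
cat > h.py <<'E'
import numpy as np,cv2
from rig import manip
def cam(n):
    d=manip.get_image(n); np.savez('%s.npz'%n,**d); return d
def load(n): return dict(np.load('%s.npz'%n))
def K(d):
    h=d['image'].shape[0]; f=h/2/np.tan(np.radians(float(d['vertical_fov']))/2)
    return f,float(d['cx']),float(d['cy']),float(d['k1'])
def rays(d,uv):
    f,cx,cy,k=K(d); uv=np.asarray(uv,float).reshape(-1,2)
    p=(uv-[cx,cy])/f; q=p.copy()
    for _ in range(30): q=p/(1+k*(q**2).sum(1,keepdims=True))
    R=cv2.Rodrigues(d['rvec'].astype(float))[0]; t=d['tvec'].ravel()
    return -R.T@t, np.c_[q,np.ones(len(q))]@R   # unit depth rays in world
def plane(d,uv,z):
    o,r=rays(d,uv); return o+r*((z-o[2])/r[:,2])[:,None]
def depthpts(d):
    h,w=d['range_z'].shape; v,u=np.mgrid[:h,:w]
    o,r=rays(d,np.c_[u.ravel(),v.ravel()]); return (o+r*d['range_z'].ravel()[:,None]).reshape(h,w,3)
E
python3 - <<'E'
from h import *
ims=[]
for n in("scene","top"):
    d=cam(n); cv2.imwrite(f'pics/{n}0.png',cv2.resize(d['image'][...,::-1],(800,600)))
    print(n,K(d),rays(d,[[256,192]]))
s=manip.read_state();print(s['ee_pos'],s['tool_rot'],s['force'],s['t'],s['opening'],manip.hold_point_z)
E
```

```text
pics
scene (np.float64(490.65316074235346), 259.9635849791508, 188.39278981476576, -0.0561324199816274) (array([1.15047231, 0.68979631, 0.7922764 ]), array([[-0.46468536, -0.59130422, -0.65920114]]))
top (np.float64(477.7828459398241), 255.26847313709246, 194.55019311343466, 0.05565339631415359) (array([ 0.49154513, -0.015585  ,  1.09043124]), array([[ 0.09483497, -0.00240432, -0.99550559]]))
[ 0.15923485 -0.60390552  0.21392983] [-3.11427948e+00 -4.03712760e-01  3.01511668e-04] [-0.2693721  -0.22724697 -0.5406306 ] 0.1 0.09204840748547474 0.0187
```

View pics/top0.png

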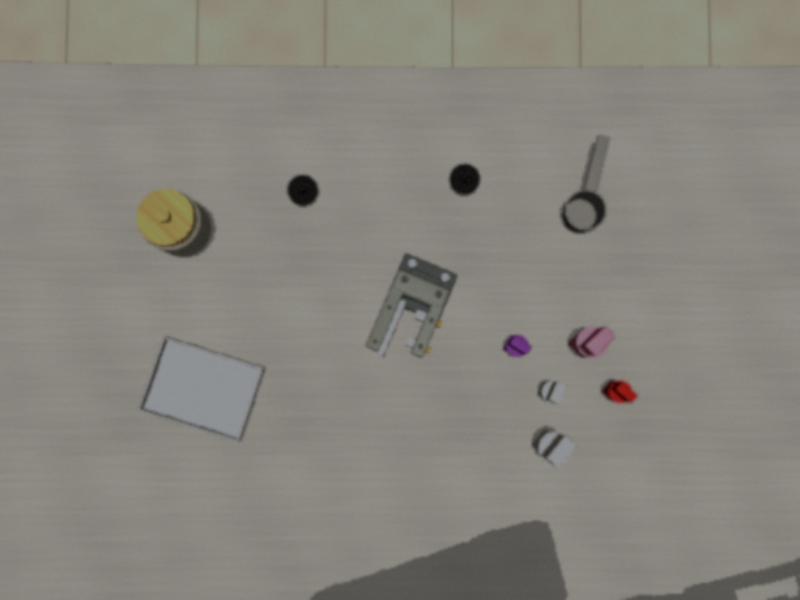

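View pics/scene0.png

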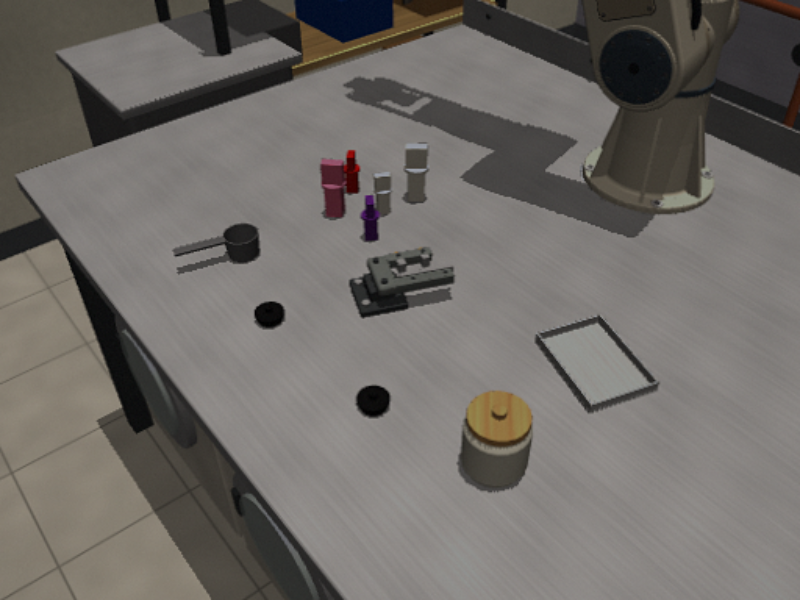

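Top view (800x600): the pin is the small white one at about (553,391), with a larger white one at (555,447). The gauge is at about (412,305) with its mouth facing down, and the tray is at (203,388). Next I'll get coarse positions from depth.

Run:
```python
from h import *
d=load('top');P=depthpts(d);s=512/800
for name,(u,v),rad,lo in(('pin',(553,391),14,.06),('pinc',(553,391),14,.04),('big',(555,447),20,.06),('tray',(203,388),70,.01),('gauge',(412,305),60,.045),('jar',(168,220),40,.02)):
    u,v,r=int(u*s),int(v*s),int(rad*s)
    q=P[v-r:v+r,u-r:u+r].reshape(-1,3); q=q[(q[:,2]>lo)&(q[:,2]<.13)]
    if len(q)<3: print(name,len(q));continue
    rc=cv2.minAreaRect((q[:,:2]*1000).astype(np.float32)); print(name,len(q),q.mean(0).round(4),q[:,2].max().round(3),rc)
w=cam('wrist');print(K(w),rays(w,[[256,192]]))
```

```text
pin 103 [ 0.4653 -0.2282  0.0759] 0.082 ((465.0054016113281, -229.66738891601562), (14.742385864257812, 27.250076293945312), 66.28753662109375)
pinc 174 [ 0.4658 -0.2262  0.0651] 0.082 ((464.6314392089844, -227.79122924804688), (30.604312896728516, 26.568208694458008), 24.67230987548828)
big 387 [ 0.393  -0.222   0.0913] 0.112 ((390.127197265625, -224.38356018066406), (44.35649871826172, 39.1718864440918), 10.72787857055664)
tray 439 [0.4638 0.2693 0.0165] 0.023 ((466.1016540527344, 264.94635009765625), (152.83876037597656, 111.21307373046875), 72.77896118164062)
gauge 1332 [ 0.5746 -0.0298  0.0496] 0.058 ((563.60791015625, -31.104888916015625), (85.35367584228516, 122.8746337890625), 67.09908294677734)
jar 1474 [0.6915 0.2915 0.0863] 0.11 ((695.8192749023438, 296.6609802246094), (79.66190338134766, 78.48928833007812), 13.182906150817871)
(np.float64(296.5093583649024), 260.1679806704042, 194.51945915043132, 0.0004278943244773801) (array([ 0.24051871, -0.5815231 ,  0.38242138]), array([[-0.28407727, -0.05849522, -0.95715631]]))
```

```bash
cat >> h.py <<'E'
from scipy.spatial.transform import Rotation as Ro
def goal(pos,phi):
    """total shift along present tool axes (units of 50mm), and turn about tool z (units 5deg); also shift in target axes"""
    s=manip.read_state(); R=Ro.from_rotvec(s['tool_rot']); a=np.radians(phi)
    T=Ro.from_matrix(np.array([[np.cos(a),np.sin(a),0],[np.sin(a),-np.cos(a),0],[0,0,-1]]))
    dp=np.array(pos)-s['ee_pos']
    print('t',round(s['t'],2),'tcp',s['ee_pos'].round(4),'phi',np.degrees(np.arctan2(*R.as_matrix()[1::-1,0])).round(2),'F',np.round(s['force'],2))
    print('turn units',np.round((R.inv()*T).as_rotvec(degrees=True)/5,3),'shift(now axes)',np.round(R.inv().apply(dp)/.05,3),'shift(target axes)',np.round(T.inv().apply(dp)/.05,3))
E
python3 -c "
from h import *
goal([.53,-.02,.16],-23)"
```

```text
t 0.15 tcp [ 0.1593 -0.604   0.214 ] phi 14.77 F [ 0.72  0.02 -0.5 ]
turn units [-1.100e-02  4.000e-03  7.554e+00] shift(now axes) [10.148 -9.403  1.09 ] shift(target axes) [  2.262 -13.649   1.081]
```

Emit:
{"fn": "apply_moves", "kwargs": {
  "commands": "0.5 0 0 0 0 0 0.95;0.5 0 0 0 0 0 0.95;0.5 0 0 0 0 0 0.95;0.5 0 0 0 0 0 0.95;0.5 0 0 0 0 0 0.95;0.5 0 0 0 0 0 0.95;0.5 0 0 0 0 0 0.95;0.5 0 0 0 0 0 0.9"
}}

```text
t: 1.15
ee_pos: [0.1593, -0.6041, 0.2143]
tool_rot: [-3.077, 0.63, 0.0]
force: [-0.4, -0.4, -0.0]
opening: 0.0459
finger_force: 0.0
```

Emit:
{"fn": "apply_moves", "kwargs": {
  "commands": "0.5 0.15 -0.8 0 0 0 0;0.5 0.15 -0.8 0 0 0 0;0.5 0.15 -0.8 0 0 0 0;0.5 0.15 -0.8 0 0 0 0;0.5 0.15 -0.8 0 0 0 0;0.5 0.15 -0.8 0 0 0 0;0.5 0.15 -0.8 0 0 0 0;0.5 0.15 -0.8 0 0 0 0"
}}

```text
t: 2.15
ee_pos: [0.34, -0.3319, 0.2145]
tool_rot: [-3.079, 0.626, 0.0]
force: [1.2, -0.3, 0.0]
opening: 0.0463
finger_force: 0.0
```

Emit:
{"fn": "apply_moves", "kwargs": {
  "commands": "0.5 0.1 -0.8 0 0 0 0;0.5 0.1 -0.8 0 0 0 0;0.5 0.15 -0.8 0.1 0 0 0;0.5 0.15 -0.8 0.2 0 0 0;0.5 0.15 -0.8 0.2 0 0 0;0.5 0.15 -0.8 0.2 0 0 0;0.5 0.15 -0.8 0.2 0 0 0;0.5 0.15 -0.8 0.2 0 0 0;0.5 0 -0.8 0 0 0 0;0.5 0 0 0 0 0 0"
}}

```text
t: 3.4
ee_pos: [0.5313, -0.0213, 0.1592]
tool_rot: [-3.079, 0.621, 0.0]
force: [-0.9, -0.5, 0.5]
opening: 0.046
finger_force: 0.0
```

Run:
```python
from h import *
goal([.53,-.02,.16],-23)
d=cam('wrist');np.savez('wg.npz',**d);cv2.imwrite('pics/wg.png',cv2.resize(d['image'][...,::-1],(800,600),interpolation=cv2.INTER_CUBIC))
```

```text
t 3.4 tcp [ 0.5313 -0.0213  0.1592] phi -22.82 F [-0.88 -0.52  0.46]
turn units [-0.003  0.004  0.037] shift(now axes) [-0.034 -0.013 -0.015] shift(target axes) [-0.034 -0.013 -0.015]
```

View pics/wg.png

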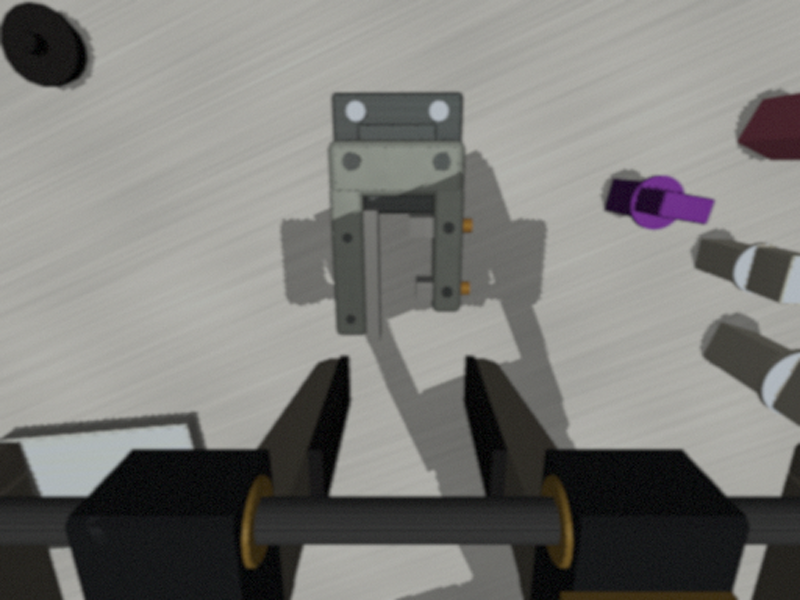

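Wrist view (800x600): the frame's outer edges are at u≈333 and 463. The fixed anvil runs along u≈365–380 (tip v≈337), the GO anvil is at (424,285) and the NO-GO at (422,225). Now I'll measure the frame precisely.

Run:
```python
from h import *
d=load('wg');P=depthpts(d);s=.64
m=(P[...,2]>.043)&(P[...,2]<.058); m[:int(85*s)]=0; m[int(340*s):]=0; m[:,:int(320*s)]=0; m[:,int(470*s):]=0
print('z',np.median(P[...,2][m]),P[...,2][m].std())
g=cv2.cvtColor(d['image'],cv2.COLOR_RGB2GRAY)
# print depth height rows across the jaws
for v in (285,225,200,320):
    r=int(v*s); print(v,'z mm',[(u,int(1000*P[r,u,2])) for u in range(208,302,2)])
L=[];Rr=[]
for r in range(int(150*s),int(325*s)):
    c=np.where(m[r])[0]
    if len(c): L.append((c.min()-.5,r)); 
    if len(c) and r<int(300*s): Rr.append((c.max()+.5,r))
for n,e in(('L',L),('R',Rr)):
    q=plane(d,e,.05)[:,:2]; vx,vy,x,y=cv2.fitLine(q.astype(np.float32),cv2.DIST_HUBER,0,.01,.01).ravel()
    a=np.degrees(np.arctan2(vy,vx)); a=(a+90)%180-90
    nrm=np.array([-np.sin(np.radians(-23)),np.cos(np.radians(-23))])
    print(n,'ang',a,'pt',x,y,'resid',np.std((q-[x,y])@[-vy,vx]))
q=P[m][:,:2]; print(cv2.minAreaRect((q*1000).astype(np.float32)))
for v in (285,225,260,325): print(v,g[int(v*s),225:302].tolist())
```

```text
z 0.048247658630420576 0.001350329178198897
285 z mm [(208, -1), (210, 0), (212, -1), (214, 47), (216, 48), (218, 49), (220, 48), (222, 49), (224, 49), (226, 49), (228, 48), (230, 48), (232, 47), (234, 49), (236, 49), (238, 48), (240, 48), (242, 46), (244, -1), (246, -1), (248, 0), (250, -1), (252, -2), (254, 0), (256, -1), (258, -1), (260, -2), (262, -2), (264, -1), (266, 46), (268, 49), (270, 49), (272, 48), (274, 47), (276, 48), (278, 48), (280, 48), (282, 48), (284, 47), (286, 48), (288, 48), (290, 48), (292, 48), (294, 47), (296, 43), (298, 43), (300, 43)]
225 z mm [(208, 0), (210, -2), (212, 47), (214, 48), (216, 49), (218, 48), (220, 49), (222, 47), (224, 47), (226, 49), (228, 48), (230, 49), (232, 45), (234, 47), (236, 48), (238, 48), (240, 49), (242, 34), (244, -1), (246, -2), (248, 0), (250, -2), (252, 0), (254, -1), (256, -2), (258, -1), (260, -2), (262, 47), (264, 48), (266, 48), (268, 47), (270, 48), (272, 49), (274, 47), (276, 48), (278, 46), (280, 47), (282, 48), (284, 50), (286, 49), (288, 49), (290, 49), (292, 48), (294, 47), (296, 43), (298, 44), (300, 43)]
200 z mm
[... 2020 characters left out ...]
75, 91, 106, 112, 113, 112, 112, 112, 108, 98, 86, 94, 107, 111, 112, 109, 110, 111, 111, 110, 109, 109, 109, 109, 110, 109, 110, 110, 111, 109, 109, 108, 108, 105, 107, 106, 108, 106, 106, 109, 106, 105, 103, 97, 79, 64, 69, 79, 84, 85, 85, 86, 87, 86, 84, 86, 84, 86, 86, 85, 83, 79, 78, 83, 101, 106, 108, 107, 108, 108]
325 [77, 76, 81, 81, 79, 78, 77, 75, 75, 86, 102, 108, 108, 111, 109, 110, 106, 93, 86, 96, 107, 111, 115, 129, 148, 163, 171, 171, 171, 171, 171, 172, 171, 170, 170, 170, 168, 171, 171, 171, 168, 172, 172, 171, 170, 170, 170, 169, 172, 171, 170, 173, 171, 168, 171, 168, 169, 168, 168, 170, 169, 170, 169, 171, 171, 169, 169, 170, 170, 170, 168, 170, 168, 171, 168, 169, 169]
```

```bash
cat > gz.py <<'E'
from h import *
d=load('wg');P=depthpts(d)
Z=P[...,2]; up=(Z>.035)&(Z<.06)
ex=np.array([np.cos(np.radians(-22.9)),np.sin(np.radians(-22.9))]); ey=np.array([-ex[1],ex[0]])
def fit(name,pts,ax):
    q=plane(d,pts,.0485)[:,:2]; vx,vy,x,y=cv2.fitLine(q.astype(np.float32),cv2.DIST_HUBER,0,.01,.01).ravel()
    a=np.degrees(np.arctan2(vy,vx)); print(name,len(pts),'ang',((a+90)%180-90).round(2),'ex,ey coord mm',(1000*np.median(q@ex)).round(2),(1000*np.median(q@ey)).round(2))
def edges(rows,c0,c1,rising):
    o=[]
    for r in rows:
        k=np.where(np.diff(up[r,c0:c1].astype(int))==(1 if rising else -1))[0]
        if len(k): o.append((c0+(k[0] if rising else k[-1])+.5,r))
    return o
def vedges(cols,r0,r1,rising):
    o=[]
    for c in cols:
        k=np.where(np.diff(up[r0:r1,c].astype(int))==(1 if rising else -1))[0]
        if len(k): o.append((c,r0+(k[0] if rising else k[-1])+.5))
    return o
fit('outer L (+40)',edges(range(100,205),200,225,1),0)
fit('fixed face (+11.75)',edges(range(142,210),228,258,0),0)
fit('GO face (-11.75)',edges(range(180,188),250,275,1),0)
fit('NOGO face (-7.25)',edges(range(141,148),250,275,1),0)
fit('armR inner (-22)',edges(range(158,170),260,290,1),0)
fit('front fixed anvil (-34)',vedges(range(236,241),190,230,0),1)
fit('front arm R (-14)',vedges(range(280,292),180,215,0),1)
fit('GO front (-6)',vedges(range(268,274),170,200,0),1)
fit('NOGO front (+34)',vedges(range(264,272),135,165,0),1)
E
python3 gz.py
```

```text
outer L (+40) 105 ang -22.87 ex,ey coord mm 536.15 233.69
fixed face (+11.75) 68 ang -23.82 ex,ey coord mm 513.41 205.04
GO face (-11.75) 8 ang -22.5 ex,ey coord mm 505.44 182.87
NOGO face (-7.25) 7 ang -22.69 ex,ey coord mm 543.75 186.89
armR inner (-22) 12 ang -28.09 ex,ey coord mm 525.24 172.57
front fixed anvil (-34) 5 ang 67.19 ex,ey coord mm 468.71 210.44
front arm R (-14) 12 ang 67.2 ex,ey coord mm 490.09 162.95
GO front (-6) 6 ang 67.22 ex,ey coord mm 496.27 177.88
NOGO front (+34) 8 ang 67.2 ex,ey coord mm 536.72 181.2
```

Emit:
{"fn": "apply_moves", "kwargs": {
  "commands": "0.5 -0.05 0.7 0 0 0 0;0.5 -0.05 0.75 0 0 0 0;0.5 -0.05 0.75 0 0 0 0;0.5 -0.05 0.75 0 0 0 0;0.5 -0.05 0.75 0 0 0 0;0.5 0 0.65 0 0 0 0;0.5 0 0 0 0 0 0;0.5 0 0 0 0 0 0"
}}

```text
t: 4.45
ee_pos: [0.4339, -0.2186, 0.1596]
tool_rot: [-3.078, 0.628, 0.0]
force: [-0.2, 0.1, -0.2]
opening: 0.0458
finger_force: 0.0
```

Run:
```python
from h import *
goal([.465,-.229,.051],-22.9)
d=cam('wrist');np.savez('wp.npz',**d);cv2.imwrite('pics/wp.png',cv2.resize(d['image'][...,::-1],(800,600),interpolation=cv2.INTER_CUBIC))
P=depthpts(d);Z=P[...,2]
m=(Z>.068)&(Z<.086)&(np.hypot(P[...,0]-.465,P[...,1]+.229)<.03)
q=P[m];print(len(q),q.mean(0),cv2.minAreaRect((q[:,:2]*1000).astype(np.float32)))
v,u=np.where(m);print(u.min(),u.max(),v.min(),v.max())
```

```text
t 4.45 tcp [ 0.4339 -0.2186  0.1596] phi -23.06 F [-0.23  0.05 -0.18]
turn units [-0.002  0.002 -0.032] shift(now axes) [ 0.655 -0.053  2.172] shift(target axes) [ 0.654 -0.051  2.172]
524 [ 0.46522698 -0.23020407  0.07611297] ((464.5261535644531, -230.0066680908203), (13.947478294372559, 27.755050659179688), 64.1803207397461)
251 268 147 179
```

View pics/wp.png

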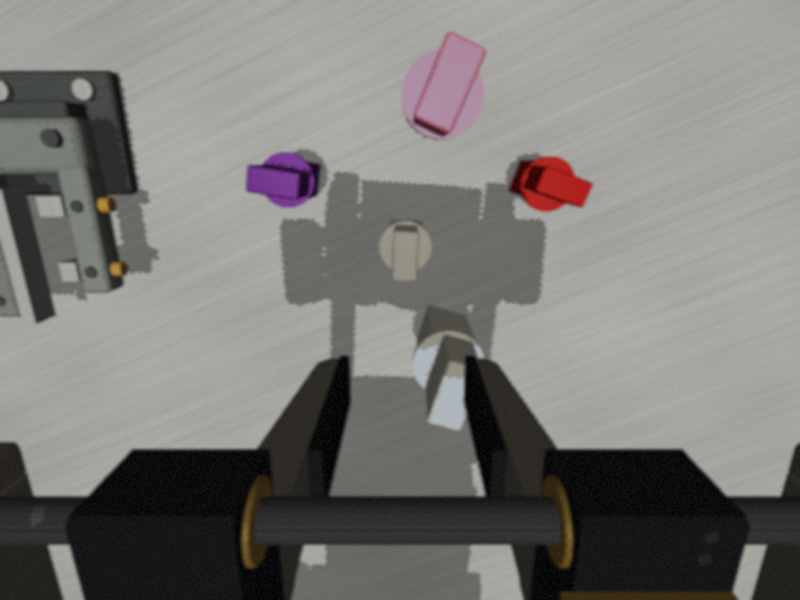

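Wrist view: the pin's tab is at (405,250), and its fit is 13.9 x 27.8 mm, as it should be. The larger white decoy is at (450,370). Red and purple are out of the way.

```bash
python3 -c "
from h import *
goal([.4645,-.230,.052],-25.8)"
```

```text
t 4.5 tcp [ 0.4341 -0.2182  0.1596] phi -23.0 F [ 0.73 -0.28 -0.25]
turn units [-0.003  0.002  0.56 ] shift(now axes) [ 0.651 -0.02   2.152] shift(target axes) [ 0.649 -0.053  2.152]
```

Emit:
{"fn": "apply_moves", "kwargs": {
  "commands": "0.45 0.3 0 0 0 0 0.56;0.45 0.35 -0.05 0 0 0 0;0.45 0 0 0.5 0 0 0;0.45 0 0 0.5 0 0 0;0.45 0 0 0.5 0 0 0;0.45 0 0 0.4 0 0 0;0.45 0 0 0.25 0 0 0;0.45 0 0 0 0 0 0",
  "squeeze": 40
}}

```text
t: 5.5
ee_pos: [0.4649, -0.2293, 0.0514]
tool_rot: [-3.062, 0.699, 0.002]
force: [0.6, 0.1, 0.5]
opening: 0.0412
finger_force: 0.0
```

Emit:
{"fn": "apply_moves", "kwargs": {
  "commands": "0 0 0 0 0 0 0;0 0 0 0 0 0 0;0 0 0 0 0 0 0;0 0 0 0 0 0 0;0 0 0 0 0 0 0;0 0 0 0 0 0 0",
  "squeeze": 40
}}

```text
t: 6.25
ee_pos: [0.4652, -0.23, 0.0525]
tool_rot: [3.062, -0.701, 0.001]
force: [-0.3, -1.0, 6.6]
opening: 0.0139
finger_force: 40.0
```

```bash
python3 -c "
from h import *
goal([.4645,-.230,.052],-25.8)"
```

```text
t 6.25 tcp [ 0.4652 -0.23    0.0525] phi -25.78 F [-0.34 -1.    6.63]
turn units [ 0.    -0.009  0.004] shift(now axes) [-0.013  0.007  0.011] shift(target axes) [-0.013  0.007  0.011]
```

Emit:
{"fn": "apply_moves", "kwargs": {
  "commands": "0 0 0 -0.1 0 0 0;0 0 0 -0.3 0 0 0;0 0 0 -0.5 0 0 0;0 0 0 -0.5 0 0 0;0 0 0 -0.5 0 0 0;0 0 0 -0.4 0 0 0;0 0 0 0 0 0 -0.57;0 0 0 0 0 0 0;0 0 0 0 0 0 0"
}}

```text
t: 7.38
ee_pos: [0.4648, -0.2297, 0.1672]
tool_rot: [-3.079, 0.626, 0.0]
force: [0.2, -0.1, -0.9]
opening: 0.0134
finger_force: 40.0
```

Run:
```python
from h import *
goal([.4696,.0123,.165],-22.9)
d=cam('wrist');np.savez('wh.npz',**d);cv2.imwrite('pics/wh.png',d['image'][150:384,150:370,::-1].repeat(2,0).repeat(2,1))
```

```text
t 7.38 tcp [ 0.4648 -0.2297  0.1672] phi -22.99 F [ 0.22 -0.14 -0.92]
turn units [-0.     0.002 -0.017] shift(now axes) [-1.801 -4.493  0.045] shift(target axes) [-1.794 -4.496  0.045]
```

View pics/wh.png

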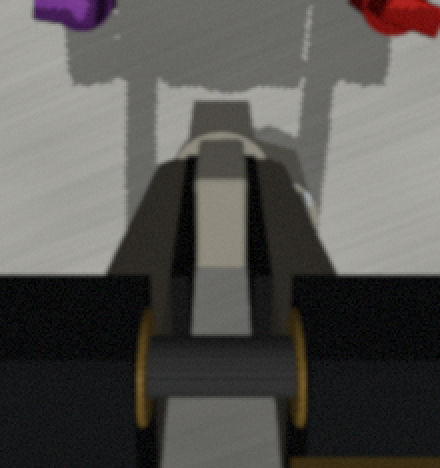

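Run:
```python
from h import *
d=load('wh');s=manip.read_state()
R=Ro.from_rotvec(s['tool_rot']);ob=s['ee_pos']
for z in(.193,):
  q=plane(d,[[248.5,240],[272.5,240],[248,283],[272.5,283],[260.5,261.5]],z); print(R.inv().apply(q-ob).round(4)*1000)
P=depthpts(d)
# front faces along the centre column, tool frame
for r in range(195,290,4): print(r,(R.inv().apply(P[r,258:264]-ob).mean(0)*1000).round(1),d['image'][r,260])
```

```text
[[ 13.9  -7.  -25.9]
 [ 13.9   5.7 -25.9]
 [-12.4  -7.6 -25.9]
 [-12.4   6.  -25.9]
 [  1.1  -0.7 -25.9]]
195 [-22.1  -0.5 168.5] [118 118 114]
199 [-27.2  -0.4 168.7] [152 151 147]
203 [10.2 -0.6 45.1] [76 74 68]
207 [10.3 -0.6 35.8] [77 75 68]
211 [10.4 -0.6 27.2] [76 75 69]
215 [15.2 -0.6  7. ] [96 94 86]
219 [13.  -0.6  5.8] [116 113 103]
223 [13.2 -0.6 -1.1] [76 75 68]
227 [13.4 -0.6 -7.6] [78 74 67]
231 [ 13.3  -0.6 -13.2] [75 76 69]
235 [ 13.2  -0.7 -18.2] [76 74 67]
239 [ 13.   -0.7 -23. ] [106 104  95]
243 [ 11.2  -0.7 -24.1] [141 139 126]
247 [  9.   -0.7 -24.4] [141 137 125]
251 [  6.4  -0.7 -24. ] [143 139 126]
255 [  4.   -0.7 -24.1] [140 138 124]
259 [  1.6  -0.7 -24.1] [141 138 125]
263 [ -0.8  -0.7 -24.3] [140 137 125]
267 [ -3.4  -0.7 -24.1] [140 136 124]
271 [ -6.   -0.7 -24. ] [140 137 125]
275 [ -8.3  -0.7 -24.4] [142 138 127]
279 [-10.9  -0.7 -24.3] [142 138 126]
283 [-13.8  -0.6 -23.9] [122 119 110]
287 [-149.5   -0.4  168.7] [104 104 100]
```

```bash
cat >> h.py <<'E'
def G(n=0):
    F=[];X=[]
    ex=np.array([np.cos(np.radians(-22.9)),np.sin(np.radians(-22.9)),0]); ey=np.array([-ex[1],ex[0],0])
    for i in range(max(n,1)):
        if n: manip.get_image('top')
        s=manip.read_state(); F.append(s['force']); X.append(s['ee_pos'])
    F=np.array(F);X=np.array(X);Rm=Ro.from_rotvec(s['tool_rot']).as_matrix()
    x=X.mean(0)*1000
    print('t %.2f'%s['t'],'pin gx %.2f gy %.2f'%(x@ex-502.8-.5,x@ey-194+.7),'tcpz %.2f'%x[2],'phi %.2f'%np.degrees(np.arctan2(Rm[1,0],Rm[0,0])),'tilt',(Rm[:2,2]*57.3).round(2),'F gx %.2f gy %.2f z %.2f'%(F.mean(0)@ex,F.mean(0)@ey,F.mean(0)[2]),'std',(F@ex).std().round(2),(F@ey).std().round(2),'open %.4f'%s['opening'],'ff %.0f'%np.max(s['finger_force']))
E
python3 -c "
from h import *
G(6)"
```

```text
t 7.72 pin gx 14.25 gy -224.04 tcpz 166.92 phi -22.94 tilt [-0.02  0.01] F gx -0.06 gy 0.08 z -0.61 std 0.53 0.66 open 0.0136 ff 40
```

Emit:
{"fn": "apply_moves", "kwargs": {
  "commands": "0 -0.2 -0.5 0 0 0 0;0 -0.2 -0.65 0 0 0 0;0 -0.25 -0.65 0 0 0 0;0 -0.25 -0.65 0 0 0 0;0 -0.25 -0.65 0 0 0 0;0 -0.25 -0.65 0 0 0 0;0 -0.2 -0.45 0 0 0 0;0 -0.08 -0.22 0 0 0 0;0 0 0 0 0 0 0"
}}

```text
t: 8.85
ee_pos: [0.4738, 0.0067, 0.1671]
tool_rot: [3.079, -0.623, 0.0]
force: [0.2, 0.0, -1.4]
opening: 0.0138
finger_force: 40.0
```

Emit:
{"fn": "apply_moves", "kwargs": {
  "commands": "0 0 0 0.3 0 0 0;0 0 0 0.5 0 0 0;0 0 0 0.5 0 0 0;0 0 0 0.4 0 0 0;0 0 0 0.22 0 0 0;0 0 0 0 0 0 0;0 0 0 0 0 0 0"
}}

```text
t: 9.72
ee_pos: [0.4741, 0.0063, 0.0715]
tool_rot: [-3.079, 0.625, -0.001]
force: [1.2, -0.3, -0.2]
opening: 0.0132
finger_force: 40.0
```

```bash
python3 -c "
from h import *
G(6)
d=cam('wrist');cv2.imwrite('pics/wm.png',cv2.resize(d['image'][...,::-1],(800,600),interpolation=cv2.INTER_CUBIC))"
```

```text
t 10.03 pin gx -69.05 gy -2.85 tcpz 71.66 phi -22.93 tilt [0.05 0.  ] F gx -0.02 gy 0.06 z -0.36 std 0.68 0.37 open 0.0135 ff 40
```

View pics/wm.png

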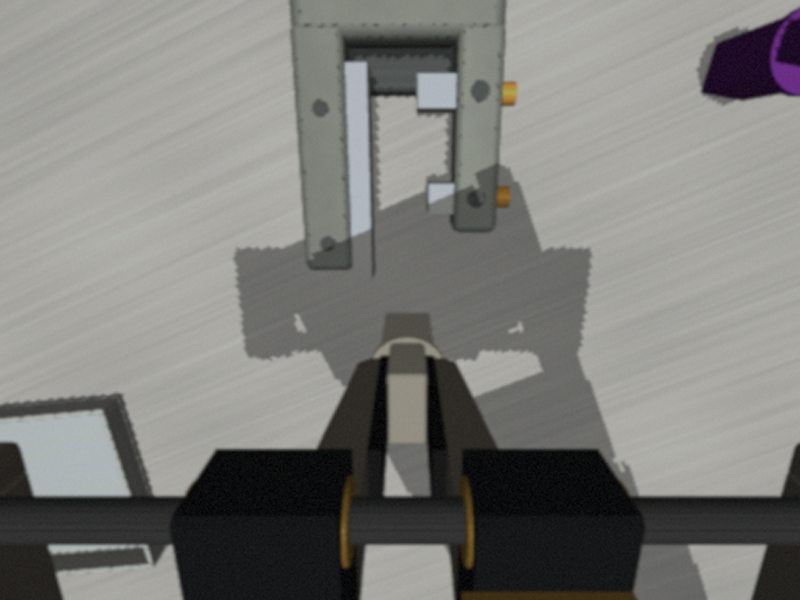

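The wrist view shows the pin upright in front of the mouth. The shank front is at (408,330), with the fixed anvil face at u≈373 and GO face at u≈428. Moving in beside the fixed anvil.

Emit:
{"fn": "apply_moves", "kwargs": {
  "commands": "0 0.15 0 0 0 0 0;0 0.2 0 0 0 0 0;0 0.2 0 0 0 0 0;0 0.15 0 0 0 0 0;0 0.1 0 0 0 0 0;0 0.08 0 0 0 0 0;0 0 0 0 0 0 0"
}}

```text
t: 10.95
ee_pos: [0.5143, -0.0107, 0.0711]
tool_rot: [-3.079, 0.625, -0.0]
force: [0.5, 0.4, 0.1]
opening: 0.0135
finger_force: 40.0
```

Emit:
{"fn": "apply_moves", "kwargs": {
  "commands": "0 0 -0.02 0 0 0 0;0 0 -0.02 0 0 0 0;0 0 0 0 0 0 0"
}}

```text
t: 11.32
ee_pos: [0.5149, -0.0087, 0.0711]
tool_rot: [-3.079, 0.624, -0.0]
force: [-0.1, -0.0, -0.8]
opening: 0.0139
finger_force: 40.0
```

```bash
python3 -c "
from h import *
G(6)"
```

```text
t 11.62 pin gx -25.54 gy -1.01 tcpz 71.11 phi -22.93 tilt [-0.  0.] F gx -0.25 gy 0.25 z -0.39 std 0.34 0.29 open 0.0138 ff 40
```

Emit:
{"fn": "apply_moves", "kwargs": {
  "commands": "0 0 -0.01 0 0 0 0;0 0 -0.01 0 0 0 0;0 0 0 0 0 0 0"
}}

```text
t: 12.0
ee_pos: [0.5154, -0.0079, 0.0711]
tool_rot: [-3.079, 0.624, 0.0]
force: [-0.0, 0.6, -1.0]
opening: 0.014
finger_force: 40.0
```

```bash
python3 -c "
from h import *
G(6)"
```

```text
t 12.30 pin gx -25.50 gy -0.03 tcpz 71.08 phi -22.93 tilt [-0.  0.] F gx -0.19 gy -0.00 z -0.32 std 0.38 0.69 open 0.0138 ff 40
```

Emit:
{"fn": "apply_moves", "kwargs": {
  "commands": "0 0 -0.01 0 0 0 0;0 0 0 0 0 0 0;0 0 0 0 0 0 0"
}}

```text
t: 12.68
ee_pos: [0.5155, -0.0074, 0.0711]
tool_rot: [3.079, -0.624, -0.0]
force: [-0.2, -0.4, -0.6]
opening: 0.0139
finger_force: 40.0
```

```bash
python3 -c "
from h import *
G(6)"
```

```text
t 12.97 pin gx -25.49 gy 0.46 tcpz 71.09 phi -22.93 tilt [-0.  0.] F gx 0.19 gy 0.38 z -0.40 std 0.63 0.57 open 0.0137 ff 40
```

Emit:
{"fn": "apply_moves", "kwargs": {
  "commands": "0 0 -0.006 0 0 0 0;0 0 0 0 0 0 0;0 0 0 0 0 0 0"
}}

```text
t: 13.35
ee_pos: [0.5157, -0.0071, 0.0711]
tool_rot: [3.079, -0.624, -0.0]
force: [-0.3, -0.2, 0.2]
opening: 0.0136
finger_force: 40.0
```

```bash
python3 -c "
from h import *
G(5)"
```

```text
t 13.60 pin gx -25.48 gy 0.76 tcpz 71.09 phi -22.93 tilt [0. 0.] F gx -0.29 gy -0.03 z -0.69 std 0.39 0.29 open 0.0134 ff 40
```

Emit:
{"fn": "apply_moves", "kwargs": {
  "commands": "0 0 -0.006 0 0 0 0;0 0 0 0 0 0 0;0 0 0 0 0 0 0"
}}

```text
t: 13.98
ee_pos: [0.5157, -0.0069, 0.0711]
tool_rot: [-3.079, 0.625, 0.0]
force: [0.8, -1.3, -0.7]
opening: 0.0136
finger_force: 40.0
```

```bash
python3 -c "
from h import *
G(5)"
```

```text
t 14.22 pin gx -25.50 gy 1.05 tcpz 71.08 phi -22.93 tilt [-0. -0.] F gx 0.07 gy -0.24 z -0.57 std 0.36 0.73 open 0.0137 ff 40
```

Emit:
{"fn": "apply_moves", "kwargs": {
  "commands": "0 0 -0.006 0 0 0 0;0 0 0 0 0 0 0;0 0 0 0 0 0 0"
}}

```text
t: 14.6
ee_pos: [0.5158, -0.0068, 0.0711]
tool_rot: [3.079, -0.624, -0.0]
force: [-2.4, -3.4, 0.6]
opening: 0.0143
finger_force: 40.0
```

```bash
python3 -c "
from h import *
G(5)"
```

```text
t 14.85 pin gx -25.52 gy 1.16 tcpz 71.09 phi -22.92 tilt [-0.01 -0.01] F gx 0.19 gy -4.55 z 0.99 std 0.52 0.71 open 0.0138 ff 40
```

Emit:
{"fn": "apply_moves", "kwargs": {
  "commands": "0 0 -0.004 0 0 0 0;0 0 0 0 0 0 0;0 0 0 0 0 0 0"
}}

```text
t: 15.22
ee_pos: [0.5158, -0.0067, 0.0711]
tool_rot: [3.078, -0.624, -0.0]
force: [-2.0, -5.9, 1.3]
opening: 0.0136
finger_force: 40.0
```

```bash
python3 -c "
from h import *
G(5)"
```

```text
t 15.47 pin gx -25.52 gy 1.22 tcpz 71.10 phi -22.92 tilt [-0.02 -0.03] F gx 0.66 gy -5.03 z 1.98 std 0.39 0.55 open 0.0132 ff 40
```

Emit:
{"fn": "apply_moves", "kwargs": {
  "commands": "0 0 0.024 0 0 0 0;0 0 0 0 0 0 0;0 0 0 0 0 0 0"
}}

```text
t: 15.85
ee_pos: [0.5156, -0.0073, 0.0711]
tool_rot: [-3.079, 0.625, -0.0]
force: [0.5, -0.0, -0.3]
opening: 0.0132
finger_force: 40.0
```

```bash
python3 -c "
from h import *
G(5)"
```

```text
t 16.10 pin gx -25.49 gy 0.52 tcpz 71.08 phi -22.93 tilt [0. 0.] F gx 0.08 gy 0.16 z -0.68 std 0.63 0.3 open 0.0136 ff 40
```

Emit:
{"fn": "apply_moves", "kwargs": {
  "commands": "0 0.03 0 0 0 0 0;0 0.03 0 0 0 0 0;0 0.03 0 0 0 0 0;0 0.03 0 0 0 0 0;0 0.03 0 0 0 0 0;0 0 0 0 0 0 0;0 0 0 0 0 0 0"
}}

```text
t: 16.98
ee_pos: [0.5224, -0.0105, 0.0711]
tool_rot: [-3.079, 0.625, 0.0]
force: [0.4, -0.3, -0.1]
opening: 0.0135
finger_force: 40.0
```

```bash
python3 -c "
from h import *
G(5)"
```

```text
t 17.23 pin gx -18.06 gy 0.34 tcpz 71.08 phi -22.93 tilt [-0. -0.] F gx -0.22 gy -0.10 z -0.40 std 0.32 0.26 open 0.0141 ff 40
```

Emit:
{"fn": "apply_moves", "kwargs": {
  "commands": "0 0.01 0 0 0 0 0;0 0.01 0 0 0 0 0;0 0.01 0 0 0 0 0;0 0.01 0 0 0 0 0;0 0 0 0 0 0 0"
}}

```text
t: 17.85
ee_pos: [0.5243, -0.0112, 0.0711]
tool_rot: [-3.079, 0.624, -0.0]
force: [0.3, 0.0, 0.7]
opening: 0.0136
finger_force: 40.0
```

```bash
python3 -c "
from h import *
G(4)"
```

```text
t 18.05 pin gx -16.00 gy 0.36 tcpz 71.08 phi -22.93 tilt [0. 0.] F gx 0.12 gy 0.09 z -0.48 std 0.68 0.41 open 0.0136 ff 40
```

Emit:
{"fn": "apply_moves", "kwargs": {
  "commands": "0 0.01 0 0 0 0 0;0 0.01 0 0 0 0 0;0 0.01 0 0 0 0 0;0 0.01 0 0 0 0 0;0 0 0 0 0 0 0"
}}

```text
t: 18.68
ee_pos: [0.5262, -0.012, 0.0711]
tool_rot: [3.079, -0.624, 0.0]
force: [0.4, -0.5, -1.2]
opening: 0.014
finger_force: 40.0
```

```bash
python3 -c "
from h import *
G(4)"
```

```text
t 18.88 pin gx -14.02 gy 0.36 tcpz 71.07 phi -22.93 tilt [-0.  0.] F gx -0.18 gy -0.29 z -0.69 std 0.51 0.64 open 0.0136 ff 40
```

Emit:
{"fn": "apply_moves", "kwargs": {
  "commands": "0 0.02 0 0 0 0 0;0 0.02 0 0 0 0 0;0 0.03 0 0 0 0 0;0 0.03 0 0 0 0 0;0 0 0 0 0 0 0"
}}

```text
t: 19.5
ee_pos: [0.5309, -0.014, 0.0711]
tool_rot: [-3.079, 0.625, -0.0]
force: [0.1, -0.4, -0.9]
opening: 0.0136
finger_force: 40.0
```

```bash
python3 -c "
from h import *
G(4)"
```

```text
t 19.70 pin gx -9.02 gy 0.33 tcpz 71.06 phi -22.93 tilt [-0.01  0.  ] F gx -0.12 gy -0.13 z -0.39 std 0.3 0.45 open 0.0138 ff 40
```

Emit:
{"fn": "apply_moves", "kwargs": {
  "commands": "0 0.05 0 0 0 0 0;0 0.05 0 0 0 0 0;0 0.05 0 0 0 0 0;0 0.05 0 0 0 0 0;0 0.05 0 0 0 0 0;0 0.05 0 0 0 0 0;0 0.05 0 0 0 0 0;0 0 0 0 0 0 0"
}}

```text
t: 20.7
ee_pos: [0.547, -0.0209, 0.0711]
tool_rot: [-3.079, 0.625, -0.0]
force: [0.3, 0.2, -0.3]
opening: 0.0137
finger_force: 40.0
```

```bash
python3 -c "
from h import *
G(4)"
```

```text
t 20.90 pin gx 8.44 gy 0.32 tcpz 71.04 phi -22.93 tilt [-0.01  0.  ] F gx -0.48 gy -0.57 z -0.41 std 0.37 0.2 open 0.0139 ff 40
```

Emit:
{"fn": "apply_moves", "kwargs": {
  "commands": "0 0.05 0 0 0 0 0;0 0.05 0 0 0 0 0;0 0.05 0 0 0 0 0;0 0.04 0 0 0 0 0;0 0.02 0 0 0 0 0;0 0 0 0 0 0 0"
}}

```text
t: 21.65
ee_pos: [0.5565, -0.0249, 0.071]
tool_rot: [-3.079, 0.624, 0.0]
force: [0.5, 0.5, -0.5]
opening: 0.0137
finger_force: 40.0
```

```bash
python3 -c "
from h import *
G(4)"
```

```text
t 21.85 pin gx 18.94 gy 0.32 tcpz 71.06 phi -22.93 tilt [-0.  0.] F gx 0.46 gy 0.51 z -0.62 std 0.32 0.41 open 0.0135 ff 40
```

Emit:
{"fn": "apply_moves", "kwargs": {
  "commands": "0 0.01 0 0 0 0 0;0 0.01 0 0 0 0 0;0 0.01 0 0 0 0 0;0 0 0 0 0 0 0"
}}

```text
t: 22.35
ee_pos: [0.5579, -0.0255, 0.0711]
tool_rot: [-3.079, 0.624, -0.0]
force: [-0.4, 1.0, -0.5]
opening: 0.0139
finger_force: 40.0
```

```bash
python3 -c "
from h import *
G(4)"
```

```text
t 22.55 pin gx 20.50 gy 0.35 tcpz 71.07 phi -22.93 tilt [-0.  0.] F gx 0.44 gy -0.13 z -0.05 std 0.61 0.39 open 0.0135 ff 40
```

Emit:
{"fn": "apply_moves", "kwargs": {
  "commands": "0 0.008 0 0 0 0 0;0 0 0 0 0 0 0"
}}

```text
t: 22.8
ee_pos: [0.5583, -0.0256, 0.0711]
tool_rot: [3.079, -0.624, 0.0]
force: [-0.8, -0.1, -0.5]
opening: 0.0137
finger_force: 40.0
```

```bash
python3 -c "
from h import *
G(3)"
```

```text
t 22.95 pin gx 20.93 gy 0.34 tcpz 71.09 phi -22.93 tilt [0. 0.] F gx 0.30 gy -0.40 z -0.49 std 0.51 0.28 open 0.0138 ff 40
```

Emit:
{"fn": "apply_moves", "kwargs": {
  "commands": "0 0.008 0 0 0 0 0;0 0 0 0 0 0 0"
}}

```text
t: 23.2
ee_pos: [0.5587, -0.0258, 0.0711]
tool_rot: [3.079, -0.624, 0.0]
force: [-0.5, 0.1, -0.8]
opening: 0.0138
finger_force: 40.0
```

```bash
python3 -c "
from h import *
G(3)"
```

```text
t 23.35 pin gx 21.32 gy 0.34 tcpz 71.08 phi -22.93 tilt [-0.  0.] F gx -0.33 gy 0.10 z -0.76 std 0.86 0.3 open 0.0139 ff 40
```

Emit:
{"fn": "apply_moves", "kwargs": {
  "commands": "0 0.008 0 0 0 0 0;0 0 0 0 0 0 0"
}}

```text
t: 23.6
ee_pos: [0.559, -0.0259, 0.0711]
tool_rot: [-3.079, 0.624, -0.0]
force: [0.4, 0.1, -0.2]
opening: 0.0138
finger_force: 40.0
```

```bash
python3 -c "
from h import *
G(3)"
```

```text
t 23.75 pin gx 21.70 gy 0.34 tcpz 71.08 phi -22.93 tilt [-0.  0.] F gx 0.15 gy -0.04 z -0.83 std 0.14 0.37 open 0.0137 ff 40
```

Emit:
{"fn": "apply_moves", "kwargs": {
  "commands": "0 0.006 0 0 0 0 0;0 0 0 0 0 0 0"
}}

```text
t: 24.0
ee_pos: [0.5593, -0.0261, 0.0711]
tool_rot: [-3.079, 0.624, -0.0]
force: [-0.0, 0.5, -0.7]
opening: 0.0136
finger_force: 40.0
```

```bash
python3 -c "
from h import *
G(4)"
```

```text
t 24.20 pin gx 22.01 gy 0.34 tcpz 71.08 phi -22.93 tilt [0. 0.] F gx -0.22 gy 0.29 z -0.61 std 0.5 0.39 open 0.0137 ff 40
```

Emit:
{"fn": "apply_moves", "kwargs": {
  "commands": "0 0.007 0 0 0 0 0;0 0 0 0 0 0 0"
}}

```text
t: 24.45
ee_pos: [0.5596, -0.0262, 0.0711]
tool_rot: [-3.079, 0.624, -0.0]
force: [0.3, -0.3, -0.7]
opening: 0.0141
finger_force: 40.0
```

```bash
python3 -c "
from h import *
G(4)"
```

```text
t 24.65 pin gx 22.37 gy 0.33 tcpz 71.08 phi -22.93 tilt [-0.  0.] F gx -0.25 gy -0.09 z -0.65 std 0.41 0.67 open 0.0137 ff 40
```

Emit:
{"fn": "apply_moves", "kwargs": {
  "commands": "0 0.005 0 0 0 0 0;0 0 0 0 0 0 0"
}}

```text
t: 24.9
ee_pos: [0.5598, -0.0263, 0.0711]
tool_rot: [3.079, -0.624, -0.0]
force: [0.2, -1.1, -0.9]
opening: 0.014
finger_force: 40.0
```

```bash
python3 -c "
from h import *
G(4)"
```

```text
t 25.10 pin gx 22.60 gy 0.34 tcpz 71.07 phi -22.93 tilt [-0.01  0.  ] F gx -0.29 gy -0.00 z -0.72 std 0.48 0.3 open 0.0141 ff 40
```

Emit:
{"fn": "apply_moves", "kwargs": {
  "commands": "0 0.006 0 0 0 0 0;0 0 0 0 0 0 0"
}}

```text
t: 25.35
ee_pos: [0.5601, -0.0264, 0.0711]
tool_rot: [-3.079, 0.624, -0.0]
force: [1.1, 0.8, -0.2]
opening: 0.0139
finger_force: 40.0
```

```bash
python3 -c "
from h import *
G(4)"
```

```text
t 25.55 pin gx 22.92 gy 0.34 tcpz 71.09 phi -22.93 tilt [-0.  0.] F gx -0.13 gy -0.45 z -0.39 std 0.54 0.42 open 0.0137 ff 40
```

Emit:
{"fn": "apply_moves", "kwargs": {
  "commands": "0 0.005 0 0 0 0 0;0 0 0 0 0 0 0"
}}

```text
t: 25.8
ee_pos: [0.5603, -0.0265, 0.0711]
tool_rot: [3.079, -0.624, -0.0]
force: [0.6, 0.4, -0.3]
opening: 0.0139
finger_force: 40.0
```

```bash
python3 -c "
from h import *
G(4)"
```

```text
t 26.00 pin gx 23.14 gy 0.34 tcpz 71.08 phi -22.93 tilt [-0. -0.] F gx 0.33 gy 0.10 z -0.29 std 0.59 0.31 open 0.0141 ff 40
```

Emit:
{"fn": "apply_moves", "kwargs": {
  "commands": "0 0.006 0 0 0 0 0;0 0 0 0 0 0 0"
}}

```text
t: 26.25
ee_pos: [0.5604, -0.0265, 0.071]
tool_rot: [-3.079, 0.625, 0.001]
force: [-0.3, 1.4, 0.4]
opening: 0.0138
finger_force: 40.0
```

```bash
python3 -c "
from h import *
G(4)"
```

```text
t 26.45 pin gx 23.24 gy 0.32 tcpz 71.04 phi -22.93 tilt [-0.02  0.01] F gx -2.17 gy 0.30 z 0.36 std 0.26 0.3 open 0.0136 ff 40
```

Emit:
{"fn": "apply_moves", "kwargs": {
  "commands": "0 0.005 0 0 0 0 0;0 0 0 0 0 0 0"
}}

```text
t: 26.7
ee_pos: [0.5604, -0.0266, 0.071]
tool_rot: [-3.079, 0.625, 0.001]
force: [-3.1, 2.1, 1.4]
opening: 0.0138
finger_force: 40.0
```

```bash
python3 -c "
from h import *
G(4)"
```

```text
t 26.90 pin gx 23.35 gy 0.31 tcpz 71.02 phi -22.93 tilt [-0.04  0.01] F gx -2.95 gy 0.47 z 1.49 std 0.71 0.41 open 0.0136 ff 40
```

Emit:
{"fn": "apply_moves", "kwargs": {
  "commands": "0 0.006 0 0 0 0 0;0 0 0 0 0 0 0"
}}

```text
t: 27.15
ee_pos: [0.5605, -0.0266, 0.071]
tool_rot: [-3.079, 0.625, 0.002]
force: [-4.4, 2.6, 3.2]
opening: 0.0137
finger_force: 40.0
```

```bash
python3 -c "
from h import *
G(4)"
```

```text
t 27.35 pin gx 23.43 gy 0.29 tcpz 70.98 phi -22.94 tilt [-0.06  0.02] F gx -4.79 gy 0.62 z 2.56 std 0.38 0.38 open 0.0133 ff 40
```

Emit:
{"fn": "apply_moves", "kwargs": {
  "commands": "0 0 0 0 0 0 0;0 0 0 0 0 0 0;0 0 0 0 0 0 0;0 0 0 0 0 0 0;0 0 0 0 0 0 0;0 0 0 0 0 0 0;0 0 0 0 0 0 0"
}}

```text
t: 28.22
ee_pos: [0.5605, -0.0266, 0.071]
tool_rot: [-3.079, 0.625, 0.002]
force: [-3.8, 2.7, 2.9]
opening: 0.0135
finger_force: 40.0
```

```bash
python3 -c "
from h import *
G(6)"
```

```text
t 28.52 pin gx 23.42 gy 0.29 tcpz 70.99 phi -22.93 tilt [-0.06  0.02] F gx -5.43 gy 0.92 z 2.67 std 0.28 0.62 open 0.0136 ff 40
```

Emit:
{"fn": "apply_moves", "kwargs": {
  "commands": "0 -0.03 0 0 0 0 0;0 -0.05 0 0 0 0 0;0 -0.07 0 0 0 0 0;0 -0.07 0 0 0 0 0;0 -0.07 0 0 0 0 0;0 -0.07 0 0 0 0 0;0 0 0 0 0 0 0"
}}

```text
t: 29.4
ee_pos: [0.5442, -0.0197, 0.0711]
tool_rot: [3.079, -0.624, -0.0]
force: [0.4, -1.1, -0.9]
opening: 0.0136
finger_force: 40.0
```

```bash
python3 -c "
from h import *
G(4)"
```

```text
t 29.60 pin gx 6.11 gy 0.38 tcpz 71.13 phi -22.93 tilt [0.01 0.  ] F gx 0.22 gy -0.74 z -0.47 std 0.5 0.51 open 0.0139 ff 40
```

Emit:
{"fn": "apply_moves", "kwargs": {
  "commands": "0 -0.07 0 0 0 0 0;0 -0.07 0 0 0 0 0;0 -0.07 0 0 0 0 0;0 -0.07 0 0 0 0 0;0 -0.07 0 0 0 0 0;0 -0.07 0 0 0 0 0;0 -0.07 0 0 0 0 0;0 -0.07 0 0 0 0 0;0 0 0 0 0 0 0"
}}

```text
t: 30.72
ee_pos: [0.5185, -0.0088, 0.0711]
tool_rot: [3.079, -0.624, -0.0]
force: [-0.7, -0.6, -0.1]
opening: 0.0138
finger_force: 40.0
```

```bash
python3 -c "
from h import *
G(4)"
```

```text
t 30.93 pin gx -21.90 gy 0.39 tcpz 71.13 phi -22.93 tilt [ 0.01 -0.  ] F gx -0.30 gy -0.38 z -0.37 std 0.4 0.39 open 0.0137 ff 40
```

Emit:
{"fn": "apply_moves", "kwargs": {
  "commands": "0 -0.2 0 0 0 0 0;0 -0.3 0 0 0 0 0;0 -0.3 0 0 0 0 0;0 -0.2 0 0 0 0 0;0 0 0 -0.3 0 0 0;0 0 0 -0.4 0 0 0;0 0 0 -0.3 0 0 0"
}}

```text
t: 31.8
ee_pos: [0.4737, 0.0105, 0.1229]
tool_rot: [-3.079, 0.624, -0.003]
force: [0.5, 0.7, -0.6]
opening: 0.0138
finger_force: 40.0
```

Emit:
{"fn": "apply_moves", "kwargs": {
  "commands": "0 -0.2 -0.4 0 0 0 0;0 -0.25 -0.6 0 0 0 0;0 -0.25 -0.6 0 0 0 0;0 -0.25 -0.6 0 0 0 0;0 -0.25 -0.6 0 0 0 0;0 -0.25 -0.6 0 0 0 0;0 -0.25 -0.5 0 0 0 0;0 -0.25 -0.44 0 0 0 0;0 -0.15 -0.3 0 0 0 0;0 0 0 0 0 0 0"
}}

```text
t: 33.05
ee_pos: [0.4666, 0.2659, 0.1214]
tool_rot: [-3.079, 0.622, -0.001]
force: [0.3, -0.9, -0.3]
opening: 0.0132
finger_force: 40.0
```

Run:
```python
from h import *
goal([.466,.265,.0554],-22.9)
d=cam('top');cv2.imwrite('pics/t2.png',cv2.resize(d['image'][...,::-1],(800,600)))
w=cam('wrist');P=depthpts(w);s=manip.read_state();R=Ro.from_rotvec(s['tool_rot'])
for r in range(195,222,3): print(r,(R.inv().apply(P[r,258:264]-s['ee_pos']).mean(0)*1000).round(1))
```

```text
t 33.05 tcp [0.4666 0.2659 0.1214] phi -22.85 F [ 0.31 -0.93 -0.29]
turn units [-0.005 -0.004  0.009] shift(now axes) [-0.005  0.021  1.32 ] shift(target axes) [-0.004  0.021  1.32 ]
195 [ -7.2  -1.  120.3]
198 [-10.2  -1.  119.7]
201 [10.1 -1.  49.7]
204 [10.  -1.  42.9]
207 [10.2 -1.  35.6]
210 [10.1 -1.1 29.8]
213 [22.3 -1.4 -8.4]
216 [14.9 -1.1  5.8]
219 [12.8 -1.1  5.9]
```

View pics/t2.png

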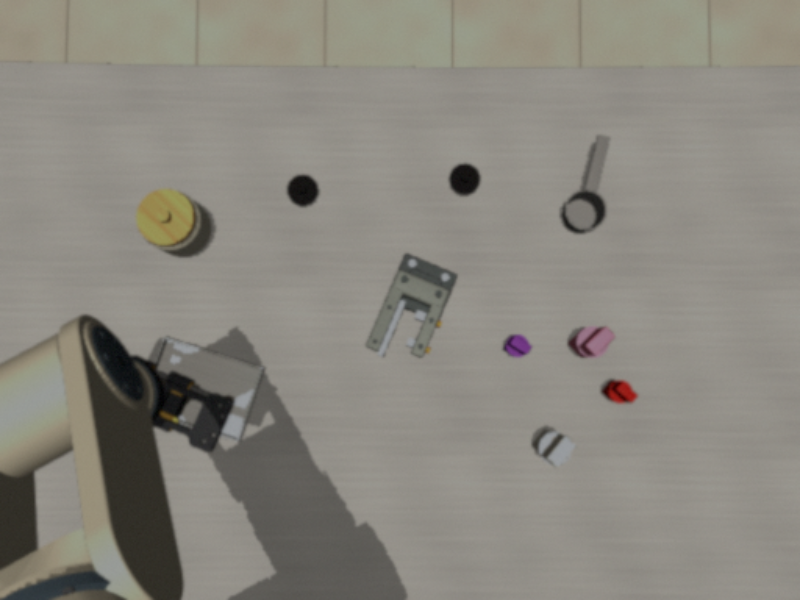

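The top view shows the gripper over the tray at (205,390), and everything else where it was. The shank still hangs vertical. Lowering it.

Emit:
{"fn": "apply_moves", "kwargs": {
  "commands": "0 0 0 0.3 0 0 0;0 0 0 0.4 0 0 0;0 0 0 0.35 0 0 0;0 0 0 0.2 0 0 0;0 0 0 0 0 0 0;0 0 0 0.02 0 0 0;0 0 0 0 0 0 0"
}}

```text
t: 34.02
ee_pos: [0.4667, 0.2654, 0.0581]
tool_rot: [-3.078, 0.624, -0.001]
force: [0.1, -0.1, -0.6]
opening: 0.0133
finger_force: 40.0
```

```bash
python3 -c "
from h import *
G(3)"
```

```text
t 34.17 pin gx -176.69 gy 232.73 tcpz 58.05 phi -22.92 tilt [0.04 0.02] F gx 0.02 gy -0.11 z -0.19 std 0.27 0.32 open 0.0138 ff 40
```

Emit:
{"fn": "apply_moves", "kwargs": {
  "commands": "0 0 0 0.014 0 0 0;0 0 0 0 0 0 0"
}}

```text
t: 34.42
ee_pos: [0.4663, 0.2652, 0.0569]
tool_rot: [-3.079, 0.624, -0.0]
force: [-1.0, 0.2, -0.2]
opening: 0.0137
finger_force: 40.0
```

```bash
python3 -c "
from h import *
G(3)"
```

```text
t 34.58 pin gx -176.88 gy 232.43 tcpz 56.90 phi -22.93 tilt [0. 0.] F gx -0.46 gy 0.35 z 0.28 std 0.07 0.12 open 0.0140 ff 40
```

Emit:
{"fn": "apply_moves", "kwargs": {
  "commands": "0 0 0 0.016 0 0 0;0 0 0 0 0 0 0;0 0 0 0 0 0 0"
}}

```text
t: 34.95
ee_pos: [0.4664, 0.2651, 0.0561]
tool_rot: [3.079, -0.624, -0.0]
force: [-1.0, -0.6, -0.3]
opening: 0.0138
finger_force: 40.0
```

```bash
python3 -c "
from h import *
G(4)"
```

```text
t 35.15 pin gx -176.87 gy 232.46 tcpz 56.09 phi -22.93 tilt [0. 0.] F gx -0.24 gy 0.24 z -0.69 std 0.36 0.43 open 0.0135 ff 40
```

Emit:
{"fn": "apply_moves", "kwargs": {
  "commands": "0 0 0 0.01 0 0 0;0 0 0 0 0 0 0;0 0 0 0 0 0 0"
}}

```text
t: 35.52
ee_pos: [0.4664, 0.2652, 0.0556]
tool_rot: [-3.079, 0.624, 0.0]
force: [0.8, -0.8, -0.2]
opening: 0.0137
finger_force: 40.0
```

```bash
python3 -c "
from h import *
G(4)"
```

```text
t 35.73 pin gx -176.88 gy 232.45 tcpz 55.59 phi -22.93 tilt [-0.  0.] F gx -0.24 gy -0.04 z -0.16 std 0.19 0.75 open 0.0137 ff 40
```

Emit:
{"fn": "apply_moves", "kwargs": {
  "commands": "0 0 0 0.008 0 0 0;0 0 0 0 0 0 0;0 0 0 0 0 0 0"
}}

```text
t: 36.1
ee_pos: [0.4664, 0.2652, 0.0555]
tool_rot: [-3.079, 0.624, -0.0]
force: [-0.7, -1.1, 5.6]
opening: 0.0136
finger_force: 40.0
```

```bash
python3 -c "
from h import *
G(4)"
```

```text
t 36.30 pin gx -176.81 gy 232.48 tcpz 55.55 phi -22.93 tilt [0. 0.] F gx -0.61 gy -1.43 z 5.36 std 0.12 0.4 open 0.0140 ff 40
```

Emit:
{"fn": "apply_moves", "kwargs": {
  "commands": "0 0 0 0.008 0 0 0;0 0 0 0 0 0 0;0 0 0 0 0 0 0"
}}

```text
t: 36.67
ee_pos: [0.4665, 0.2652, 0.0555]
tool_rot: [-3.079, 0.625, -0.0]
force: [-2.8, -2.1, 10.7]
opening: 0.0134
finger_force: 40.0
```

```bash
python3 -c "
from h import *
G(4)"
```

```text
t 36.88 pin gx -176.78 gy 232.51 tcpz 55.53 phi -22.93 tilt [0.01 0.  ] F gx -2.09 gy -2.36 z 10.46 std 0.21 0.73 open 0.0141 ff 40
```

Seated on the tray floor. I'll ease back 0.6 mm, open, then rise.

Emit:
{"fn": "apply_moves", "kwargs": {
  "commands": "0 0 0 -0.012 0 0 0;0 0 0 0 0 0 0;0.3 0 0 0 0 0 0;0.45 0 0 0 0 0 0;0.45 0 0 0 0 0 0;0.45 0 0 0 0 0 0;0.45 0 0 0 0 0 0"
}}

```text
t: 37.75
ee_pos: [0.4664, 0.2652, 0.0553]
tool_rot: [3.079, -0.624, -0.0]
force: [0.7, 0.3, 0.2]
opening: 0.0411
finger_force: 0.0
```

Emit:
{"fn": "apply_moves", "kwargs": {
  "commands": "0.45 0 0 -0.1 0 0 0;0.45 0 0 -0.3 0 0 0;0.45 0 0 -0.6 0 0 0;0.45 0 0 -0.8 0 0 0;0.45 0 0 -0.8 0 0 0;0.45 -0.3 0 -0.3 0 0 0;0.45 -0.8 0 0 0 0 0;0.45 -0.5 0 0 0 0 0;0.45 0 0 0 0 0 0"
}}

```text
t: 38.88
ee_pos: [0.3906, 0.2966, 0.2002]
tool_rot: [3.079, -0.621, -0.001]
force: [-0.6, 0.3, 0.6]
opening: 0.0413
finger_force: 0.0
```

Run:
```python
from h import *
G(1)
a=cam('wrist')['image'];b=cam('scene')['image']
cv2.imwrite('pics/end.png',np.hstack([cv2.resize(a,(400,300)),b[150:384,200:512].repeat(1,0)[:,:400][:300].copy() if 0 else cv2.resize(b,(400,300))])[...,::-1])
```

```text
t 38.92 pin gx -257.83 gy 232.23 tcpz 200.25 phi -22.83 tilt [-0.01 -0.02] F gx -0.36 gy 0.07 z 0.32 std 0.0 0.0 open 0.0412 ff 0
```

View pics/end.png

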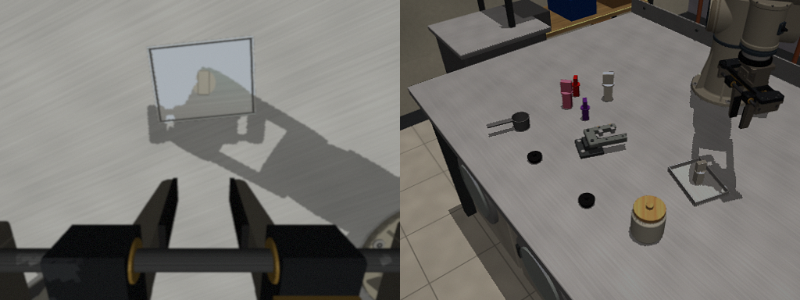

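The pin stands upright in the tray: wrist view (205,80), scene view (700,170). The gripper is clear and nothing else has moved.

```bash
python3 -c "
from rig import manip
print(manip.sign_off())"
```

```text
the job is handed in; nothing more can be done
None
```

The pin passed the GO gap without touching, was stopped by the NO-GO anvil and held there at about 5 N for just over a second, then was drawn out of the mouth and stood upright in the tray; the jar, scoop and plugs were not touched, and the job is handed in.

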